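Clear the click-lift stage and hold its lever at the fourth click

ROBOT

A 6-joint arm with a two-finger parallel gripper is mounted at the origin on a cart in front of the work surface, level with it; the furniture and walls round the work are solid. World frame = base frame: x ahead of the robot, y to its left, z up, the work surface at z = 0. Lengths are in mm, angles in rad, forces in N, time in s.
With the tool pointing down it reaches from about 300 to 775 mm from the base axis. Payload 14.6 kg.
Tool frame: the origin (TCP) lies midway between the tips of the shut fingers; the grasp point (between the pads) lies behind it (manip.grip_depth is the z of the grasp point in the tool frame, in mm); z points along the fingers, y is the line along which they close (so a half turn about z gives the same grasp; the last joint's range is limited). The gripper opens to 94 mm and grips with 3 to 60 N. Pads are 16 mm wide; open, the fingers measure 119 mm over their backs; the gripper's body (75 mm by 177 mm) begins 78 mm behind the grasp point.
Start: joints at [-1.268, 0.3, 1.521, -0, 1.321, -0.067], TCP at [198.778, -512.812, 205.446] pointing down, gripper open.
Joint ranges: [-3.03, 3.03], [-0.79, 2.21], [0.23, 2.52], [-1.04, 4.18], [0, 3.07], [-2.55, 2.55]. Speed limits (rad/s): [2.22, 2.22, 2.57, 3.14, 3.14, 3.14].

INTERFACE

Orientations are given as [roll, pitch, yaw] about the fixed x, y, z axes, in that order (R = Rz(yaw) Ry(pitch) Rx(roll)).
In Python, from cell import manip gives the robot as it stands.
- The arm moves only by the tool drive_effector, called by a JSON object that holds its "method" and its "body", one argument or row to a line. Schema: {"type":"object","properties":{"ticks":{"type":"array","items":{"type":"array","items":{"type":"number"},"minItems":6,"maxItems":6},"minItems":1,"maxItems":5},"finger_gap":{"type":"number"},"squeeze":{"type":"number"},"only":{"type":"string"},"quiet":{"type":"boolean"},"lines":{"type":"string"}},"required":["ticks"],"additionalProperties":false}. ticks is a list of rows, 1 to 5 of them, each of 6 numbers: dx, dy, dz in mm, then a rotation vector rx, ry, rz in rad; each row is the pose to reach, as a shift and turn from the pose commanded when the call began, along the tool's axes at that moment; what a row does not reach only later rows make up. A row lasts 1/10 s, in which the tool goes at most 50 mm and 0.15 rad, less where a joint would pass 70% of its speed; a pose out of reach is approached as far as the arm can. finger_gap is the finger opening in mm, set as the call begins (left out keeps the last). The fingers move at their own pace and stop on an object; squeeze is the grip in N (left out, the last holds). Time passes only in rows, so rows that do not move let the fingers close. The tool returns the time, the measured TCP pose, the force, the opening and the grip force at its end. only (a regular expression) keeps the lines of the reply that match it, lines (a string "A,B") keeps lines A to B, and quiet returns only ok. Input that does not fit is refused with a message, and nothing moves.
- manip.read_state(): the state, without advancing time (a new reading comes with each control period).
- manip.camera(name): name is "side" or "top"; returns (picture, depth): 480x640x3 uint8, red, green, blue; 480x640 float32, mm along the optical axis (not along the pixel's ray), 0 where there is no reading.
- manip.camera_info(name): a dict with "K" (3x3 intrinsics, pixels), "dist" ([k1, k2, p1, p2, k3] as OpenCV has them; the pictures are not rectified), "rvec" (rotation vector, rad) and "tvec" (3), from world to camera coordinates, as OpenCV has them. Camera axes: x right, y down, z forward; pixel columns grow to the right and rows downward; lengths in mm; the calibration is good to about 2 mm. A picture is of the moment at which its call begins. camera_info takes no time and is no camera call.
- manip.sign_off(): hands the job in; it is judged then, once.
The state is a dict: "clock": time; "joints": joint angles; "qd": joint speeds; "effort": joint torques, N m; "eef_pos": TCP position; "eef_rot": TCP orientation; "wrist_force": force on the tool from outside, world axes, zero at the start; "moment": the same for the moment, N m; "finger_gap": finger opening in mm; "finger_force": force on a finger pad.
Only numpy, scipy, OpenCV 4.12 (cv2) and the standard library are available. Lean on these libraries where they do the work, as an engineer would, in place of code of your own. Each camera call takes 0.05 s, during which the arm holds its last target. There are 200 camera calls.

TASK

Lift the lidded steel pot off the blue click-lift stage by its arched handle and set it down gently, upright, in the middle of the cork mat. Then swing the empty stage's lever by its red upright grip exactly four clicks from its rest, never over into a fifth, and finish while still holding it there: the lever springs back if let go, so do not release it at the end. Leave the other things on the bench where they are.

Things in the scene. Friction and masses are not known exactly. Their poses are not given: they have to be found in the camera images.
- pot: Lidded stainless pot, round, 104 mm across, 0.38 to 0.6 kg, standing on the stage at the start. Origin at the centre of its underside, z up. Its lid is clipped on (one piece); the lid's top is 72 mm above the origin. Over it arches a carrying handle along the pot's own x axis: a black grip sleeve 14 mm thick and 44 mm long, its centre line 108 mm above the origin, open beneath.
- stage: Click-lift stage, fixed to the bench: blue round base 208 mm across, 20 mm high; round platform 128 mm across with black rubber top 60 mm above the bench (it rises 2.5 mm a click). Origin: centre of its underside, z up; the lever turns about this z axis. Its own -x axis points to the robot, give or take 0.35 rad of yaw. It stands left or right of the mat.
- click_lever (a joint): Angle of the stage's flat aluminium lever (rad), 0 at rest, growing counter-clockwise seen from above. A click is 10 degrees = 0.1745 rad: the fourth seats at 0.698, the end stop is at the sixth. At angle t the grip lies at polar angle (pi - 0.349 + t) in the stage's frame, so from rest to the fourth click it passes across the stage's front, 20 degrees to either side of its -x axis.
- click_sector (a point): Point on top of the stage's base (20 mm above the bench), 80 mm from its axis along its -x: steel ribs the lever's spring ball rides over; white dots mark clicks, a red dot the rest. A spring always drives the lever back to rest (4 to 5 N at the grip). The push needed is up to 3 N more just after a click, falls to 3 N less just before the next, then jumps up as the ball seats: the click.
- lever_grip: Red upright grip post at the end of the lever, 22 mm across, from 35 to 87 mm above the bench, 145 mm from the stage's axis, free all round. Origin at its middle, 61 mm above the bench. It turns freely about its own upright axis on the lever; can be pinched from above in any direction.
- cork_mat: Square cork mat, 160 x 160 mm and 5 mm thick, fixed to the bench. Origin at the centre of its underside. Overhead, a wall shelf with a lamp and a tissue dispenser hangs over the bench beyond x = 0.66 m, its lowest parts 0.52 m above the bench: carry low and swing the arm round close to the base, clear of it.
- tip_rack: Pink pipette tip rack, 86 x 134 x 77 mm, loose; a bystander. Origin at the centre of its underside.
- tube_rack: Orange tube rack, 62 x 122 x 41 mm, loose; a bystander. Origin at the centre of its underside.
- calculator: Black desk calculator, 123 x 82 x 16 mm, loose; a bystander. Origin at the centre of its underside.

How it is judged (in metres and radians):
On the way, in this order (a step that is already met when the one before it is completed fails the run):
1. the pot stands released and upright on the cork mat, with the lever still at rest (horizontal distance between pot and cork_mat below 0.03 m and height (world z) of pot between 0.002 and 0.009 m and angle between pot's own z axis and vertical below 0.05 rad and linear speed of pot below 0.02 m/s and contact force between the fingers and pot below 0.3 N and value of joint click_lever below 0.1 rad), for 0.2 s.
2. the lever is held by its grip at the fourth click (value of joint click_lever between 0.63 and 0.77 rad and contact force between the fingers and lever_grip above 0.5 N), for 0.3 s.
At the end, for the whole second after the job is handed in: The pot stands still and upright, released, on the cork mat, its centre within 30 mm of the mat's; the fingers still press on the lever's red grip with over 0.5 N and hold the lever still at the fourth click, between 0.63 and 0.77 rad (all of step 2 and horizontal distance between pot and cork_mat below 0.03 m and height (world z) of pot between 0.002 and 0.009 m and angle between pot's own z axis and vertical below 0.05 rad and linear speed of pot below 0.02 m/s and contact force between the fingers and pot below 0.3 N and velocity of joint click_lever between -0.1 and 0.1 rad/s); the arm keeps its last pose, push and grip.
It fails at once if the lever is taken over the rib into the fifth click (beyond 0.80 rad) (value of joint click_lever above 0.8 rad).
It fails at once if the lever is worked (beyond 0.12 rad) while the pot is still off the bench (value of joint click_lever above 0.12 rad and height (world z) of pot above 0.03 m).
It fails at once if the pot is tipped by more than 0.35 rad (angle between pot's own z axis and vertical above 0.35 rad).
It fails at once if the pot is dropped or slammed (faster than 0.45 m/s close to the bench) (height (world z) of pot below 0.035 m and linear speed of pot above 0.45 m/s).
It fails at once if a bystander is shifted by more than 30 mm (distance of any of tip_rack, tube_rack, calculator from where it was at the start of the episode above 0.03 m).
It also fails if it takes over 64 s, if anything falls off the work surface, if the arm or the gripper's body presses on something with over 40 N, if the wrist force passes 120 N, or if a joint passes its speed limit or range.

## Working session

There is one attempt and no reset: what is moved stays moved. The work goes in short steps, Python scripts to look and compute and a tool call to move; the robot and the scene stay as the last step left them, time stands still between calls to the robot, and variables do not carry over. Pictures are saved under pics/ and viewed, at most 10 in all, crops included, and the job is handed in when it is done.

```bash
mkdir -p pics; ls; cat > h.py <<'E'
import numpy as np, cv2
from cell import manip
def grab(n):
    p,d=manip.camera(n); return p,d
def pt(n,u,v,depth):
    i=manip.camera_info(n); K=np.array(i["K"],float);R=cv2.Rodrigues(np.array(i["rvec"],float))[0];t=np.array(i["tvec"],float).ravel()
    q=cv2.undistortPoints(np.array([[[u,v]]],float),K,np.array(i["dist"],float))[0,0]
    return R.T@(np.array([q[0],q[1],1])*depth-t)
def ray(n,u,v):
    a=pt(n,u,v,0.);b=pt(n,u,v,1.);return a,b-a
def atz(n,u,v,z):
    a,d=ray(n,u,v);return a+d*(z-a[2])/d[2]
def tri(n1,u1,v1,n2,u2,v2):
    a,d=ray(n1,u1,v1);b,e=ray(n2,u2,v2)
    s=np.linalg.lstsq(np.stack([d,-e],1),b-a,rcond=None)[0]
    return (a+d*s[0]+b+e*s[1])/2,np.linalg.norm(a+d*s[0]-b-e*s[1])
E
python3 - <<'E'
from h import *
for n in("top","side"):
    p,d=grab(n);cv2.imwrite(f"pics/{n}0.png",p[:,:,::-1]);np.save(f"{n}0.npy",d)
    i=manip.camera_info(n);print(n,pt(n,320,240,0.).round(),(pt(n,320,240,1)-pt(n,320,240,0)).round(2),np.array(i["K"])[0,0])
print(manip.read_state(),manip.grip_depth)
E
```

```text
pics
top [ 426.  124. 1589.] [ 0.04  0.03 -1.  ] 576.4540093300765
side [  333. -1198.  1114.] [ 0.1   0.78 -0.61] 603.2897136334949
{'clock': 0.1, 'joints': array([-1.26757242e+00,  3.00409460e-01,  1.52152147e+00, -2.85388919e-05,
        1.32072012e+00, -6.65999150e-02]), 'qd': array([-2.10936656e-04, -1.93544938e-03, -1.23643083e-03, -3.74482085e-05,
        2.01291954e-03, -1.51888917e-04]), 'effort': array([ 1.34171146e-04, -5.32644832e+01, -3.53286231e+01,  7.09198276e-02,
        2.34908215e-02, -4.30771058e-05]), 'eef_pos': array([ 198.71573009, -512.58636659,  204.94536513]), 'eef_rot': array([-3.14053477e+00, -4.28543495e-05,  3.69830878e-01]), 'wrist_force': array([-0.50441576,  0.4632616 ,  0.80042514]), 'moment': array([ 0.00246598,  0.03258226, -0.04672336]), 'finger_force': 0.0, 'finger_gap': 93.97063751281915} -18.8
```

View pics/top0.png

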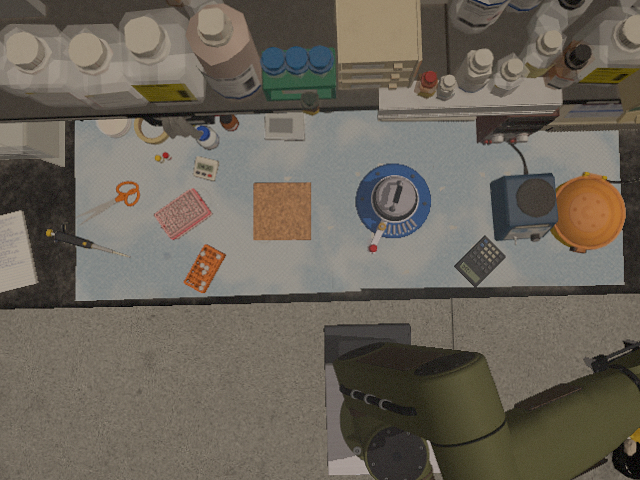

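View pics/side0.png

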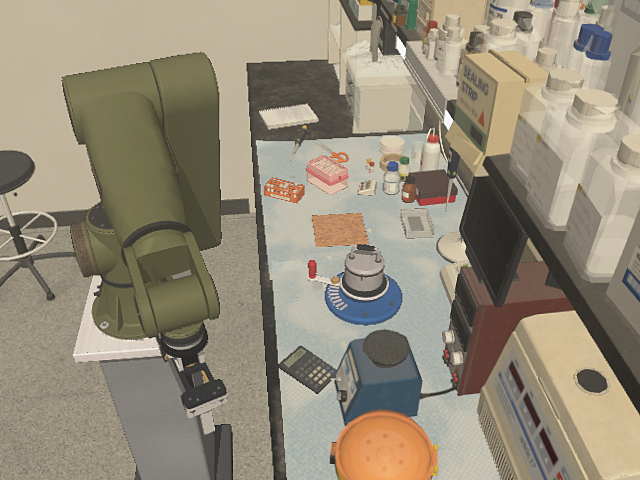

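The top view shows the mat at about (282,211), the stage at (393,200) with the pot on it, and the red grip at (373,248). The side view shows the mat at about (341,230), the pot's handle at (366,248), and the red grip at (312,268). I'll enlarge both.

```bash
python3 - <<'E'
from h import *
a=cv2.imread("pics/top0.png")[155:265,350:440];b=cv2.imread("pics/side0.png")[230:330,300:410]
f=lambda x,s:cv2.resize(x,None,fx=s,fy=s,interpolation=cv2.INTER_CUBIC)
A=f(a,4);B=f(b,4);c=np.zeros((440,800,3),np.uint8);c[:440,:360]=A;c[:400,360:800]=B
cv2.imwrite("pics/crop0.png",c)
D=np.load("top0.npy")
for n,u,v in[("mat",282,211),("m1",254,182),("m2",311,182),("m3",311,240),("m4",254,240),("grip",373,248),("lid",395,210),("handle",395,197),("base",365,220)]:print(n,pt("top",u,v,D[v,u]).round(1))
# blue base ellipse
p=cv2.imread("pics/top0.png");h=cv2.cvtColor(p,cv2.COLOR_BGR2HSV)
m=cv2.inRange(h,(95,150,60),(125,255,255));m[:, :340]=0;m[:,445:]=0;m[:150]=0;m[260:]=0
q=cv2.convexHull(cv2.findNonZero(m));e=cv2.fitEllipse(q);print("base",e,atz("top",*e[0],20).round(1))
for n in("top","side"):
    p=cv2.imread(f"pics/{n}0.png");h=cv2.cvtColor(p,cv2.COLOR_BGR2HSV)
    x=(355,390,235,260) if n=="top" else (300,325,255,285)
    m=np.zeros(h.shape[:2],np.uint8);s=h[x[2]:x[3],x[0]:x[1]];m[x[2]:x[3],x[0]:x[1]]=(((s[...,0]<8)|(s[...,0]>172))&(s[...,1]>140)&(s[...,2]>80))
    z=np.argwhere(m);print(n,"red",z.mean(0)[::-1],z.min(0)[::-1],z.max(0)[::-1],len(z))
E
```

```text
mat [574.  267.    3.8]
m1 [657.3 343.1   2.4]
m2 [652.9 184.8  -2. ]
m3 [ 4.916e+02  1.891e+02 -4.000e-01]
m4 [496.2 347.2  -1.3]
grip [462.4  25.   91.8]
lid [556.1 -31.2 130.3]
handle [584.5 -27.9 172.2]
base [541.   39.6  20.8]
base ((399.17132568359375, 197.2042236328125), (46.98460388183594, 58.09814453125), 40.29485321044922) [600.6 -55.5  20. ]
top red [372.92105263 247.97368421] [370 245] [376 251] 38
side red [311.73451327 268.15044248] [308 260] [315 277] 113
```

View pics/crop0.png

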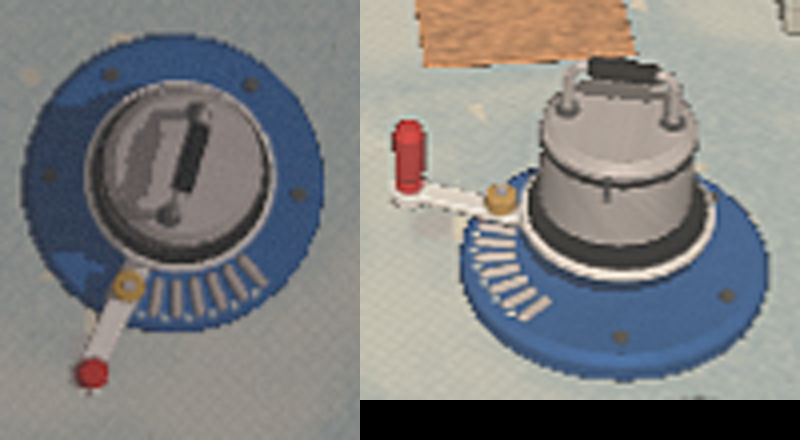

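The enlarged crop shows the following:
- **Sleeve, top view:** runs from (400,186) to (396,202.5), centred near (398,194.2).
- **Sleeve, side view:** centred near (366.5,247.8).
- **Blue base, top view:** centred near (393.4,200.8).
- **Lever grip:** at rest, on the left side.

```bash
python3 - <<'E'
from h import *
print("sleeve",tri("top",398,194.2,"side",366.5,247.8))
a=atz("top",400.2,185.8,168);b=atz("top",396,202.5,168);print("sleeve ends",a,b,(a+b)/2,"ang",np.arctan2(*(a-b)[1::-1]))
g,e=tri("top",372.9,248,"side",311.7,264);print("griptop?",g,e)
c=atz("top",393.4,200.75,20);print("base",c,[np.linalg.norm(atz("top",*p,20)-atz("top",*q,20)) for p,q in(((355.5,200.75),(431.2,200.75)),((393.4,163.5),(393.4,238)))])
gg=atz("top",372.9,248,87);print("grip",gg,"dist",np.hypot(*(gg-c)[:2]),"polar",np.arctan2(*(gg-c)[1::-1]))
lid=[atz("top",350+x/4,155+y/4,132) for x,y in((104,172),(268,172),(186,88),(186,255))]; print("lid",(lid[0]+lid[1])/2,(lid[2]+lid[3])/2, np.linalg.norm(lid[0]-lid[1]))
# mat corners via colour
for n in("top","side"):
    p=cv2.imread(f"pics/{n}0.png");h=cv2.cvtColor(p,cv2.COLOR_BGR2HSV);m=cv2.inRange(h,(5,90,60),(20,255,255))
    k=np.zeros_like(m); x=(245,320,175,250) if n=="top" else(305,375,208,252)
    k[x[2]:x[3],x[0]:x[1]]=m[x[2]:x[3],x[0]:x[1]];
    r=cv2.approxPolyDP(cv2.convexHull(cv2.findNonZero(k)),6,True).reshape(-1,2);P=[atz(n,*q,5) for q in r.astype(float)];print(n,r.tolist(),np.round(P),np.mean(P,0))
E
```

```text
sleeve (array([593.49152888, -36.14655703, 168.36627795]), np.float64(3.626516641800528))
sleeve ends [612.42806474 -42.10631728 168.        ] [571.2791646  -30.30089508 168.        ] [591.85361467 -36.20360618 168.        ] ang -0.27939111273649175
griptop? [462.86278895  24.33196804  77.61578071] 0.2257655999442187
base [591.38086943 -39.44853017  20.        ] [np.float64(206.17986565955522), np.float64(204.14039869065584)]
grip [462.52377368  24.95952286  87.        ] dist 144.05744833519714 polar 2.6780722934819083
lid [586.36058914 -35.84526467 132.        ] [586.77917349 -35.88926053 132.        ] 103.70296115671732
top [[310, 239], [254, 239], [254, 183], [310, 183]] [[494. 192.   5.]
 [499. 346.   5.]
 [654. 343.   5.]
 [649. 187.   5.]] [574.04753688 267.00880083   5.        ]
side [[368, 243], [316, 246], [312, 215], [360, 213]] [[649. 187.   5.]
 [494. 191.   5.]
 [499. 349.   5.]
 [652. 342.   5.]] [573.69397231 266.98167792   5.        ]
```

```bash
cat > d.py <<'E'
import sys
from h import *
from scipy.spatial.transform import Rotation as R
t=[float(a) for a in sys.argv[1:5]]
s=manip.read_state();r=R.from_euler('xyz',s["eef_rot"]);g=R.from_euler('xyz',[np.pi,0,t[3]])
print("now",s["eef_pos"].round(1),s["eef_rot"].round(3),"t",round(s["clock"],1),"F",s["wrist_force"].round(1),"j",s["joints"].round(2))
print("tool delta",r.inv().apply(np.array(t[:3])-s["eef_pos"]).round(1),(r.inv()*g).as_rotvec().round(3))
E
```

{"method": "drive_effector", "body": {
  "ticks": [
    [25,-21,-4,0,0,0],
    [65,-54,-12,0,0,0],
    [110,-92,-22,0,0,0],
    [150,-125,-32,0,0,0],
    [185,-154,-40,0,0,0]
  ],
  "finger_gap": 60
}}

```text
clock: 0.6
eef_pos: [310.6, -310.1, 243.7]
eef_rot: [-3.141, 0.0, 0.369]
wrist_force: [0.7, 0.0, 0.6]
finger_gap: 60.7
finger_force: 0.0
```

{"method": "drive_effector", "body": {
  "ticks": [
    [35,-29,-2,0,0,0.1],
    [70,-58,-4,0,0,0.23],
    [100,-84,-5,0,0,0.37],
    [120,-102,-5,0,0,0.51],
    [133,-112,-5,0,0,0.65]
  ],
  "finger_gap": 60
}}

```text
clock: 1.1
eef_pos: [394.4, -157.5, 248.4]
eef_rot: [-3.141, 0.0, -0.284]
wrist_force: [-0.1, -0.7, -0.4]
finger_gap: 60.1
finger_force: 0.0
```

```bash
python3 d.py 591 -36.5 230 -0.28
```

```text
now [ 394.4 -157.5  248.4] [-3.141  0.    -0.284] t 1.1 F [-0.1 -0.7 -0.4] j [-0.47 -0.02  1.78  0.    1.38  1.39]
tool delta [ 154.8 -171.2   18.5] [-0.     0.    -0.004]
```

{"method": "drive_effector", "body": {
  "ticks": [
    [30,-34,4,0,0,0],
    [64,-71,8,0,0,0],
    [98,-108,12,0,0,0],
    [130,-144,16,0,0,0],
    [155,-171,18,0,0,0]
  ]
}}

```text
clock: 1.6
eef_pos: [591.6, -36.0, 229.3]
eef_rot: [3.142, 0.001, -0.279]
wrist_force: [0.1, 0.5, 0.6]
finger_gap: 60.0
finger_force: 0.0
```

{"method": "drive_effector", "body": {
  "ticks": [
    [0,0,0,0,0,0],
    [0,0,0,0,0,0]
  ]
}}

```text
clock: 1.8
eef_pos: [589.8, -37.7, 229.5]
eef_rot: [3.141, 0.002, -0.279]
wrist_force: [0.1, -0.3, 0.0]
finger_gap: 60.2
finger_force: 0.0
```

```bash
python3 - <<'E'
from h import *
out=[]
for n,x in(("top",(350,440,140,250)),("side",(310,420,180,290))):
    p,d=grab(n);c=p[x[2]:x[3],x[0]:x[1],::-1];out.append(cv2.resize(c,None,fx=4,fy=4,interpolation=cv2.INTER_CUBIC))
cv2.imwrite("pics/hov.png",np.hstack(out))
E
python3 d.py 591 -36.5 149 -0.28
```

```text
now [589.4 -38.5 230.6] [ 3.141  0.    -0.281] t 1.9 F [ 0.5 -0.3 -0.1] j [-0.13  0.37  1.36 -0.    1.4   1.72]
tool delta [ 1.  -2.4 81.6] [ 0.     0.    -0.001]
```

View pics/hov.png

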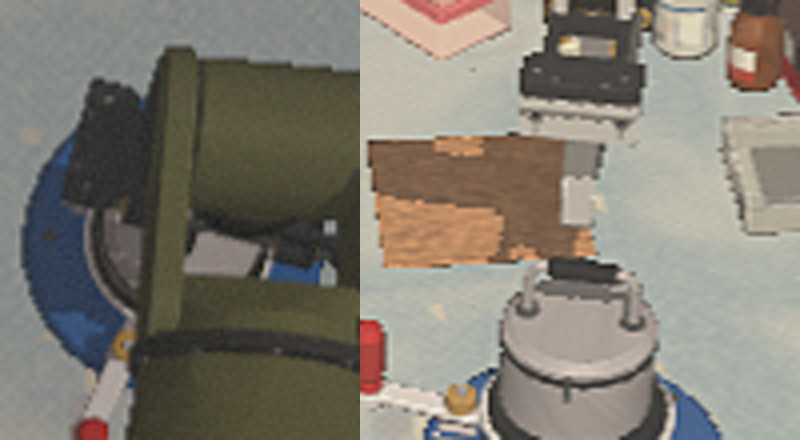

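The side view shows the fingers hanging squarely over the black sleeve, with the sleeve at crop position (585,270). I'll descend.

{"method": "drive_effector", "body": {
  "ticks": [
    [0,-1,15,0,0,0],
    [1,-1,40,0,0,0],
    [1,-1,62,0,0,0],
    [1,-1,76,0,0,0],
    [1,-1,81,0,0,0]
  ]
}}

```text
clock: 2.4
eef_pos: [590.5, -37.8, 148.7]
eef_rot: [3.141, 0.001, -0.281]
wrist_force: [-0.2, -0.1, -0.2]
finger_gap: 60.0
finger_force: 0.0
```

{"method": "drive_effector", "body": {
  "ticks": [
    [0,0,0,0,0,0],
    [0,0,0,0,0,0],
    [0,0,0,0,0,0],
    [0,0,0,0,0,0],
    [0,0,0,0,0,0]
  ],
  "finger_gap": 0,
  "squeeze": 40
}}

```text
clock: 2.9
eef_pos: [591.4, -37.2, 149.8]
eef_rot: [-3.142, -0.001, -0.28]
wrist_force: [0.0, 0.5, 0.3]
finger_gap: 23.0
finger_force: 0.0
```

{"method": "drive_effector", "body": {
  "ticks": [
    [0,0,0,0,0,0],
    [0,0,0,0,0,0],
    [0,0,0,0,0,0]
  ]
}}

```text
clock: 3.2
eef_pos: [591.3, -37.0, 149.7]
eef_rot: [-3.141, -0.0, -0.28]
wrist_force: [0.2, 3.9, 2.9]
finger_gap: 13.1
finger_force: 39.9
```

```bash
python3 d.py 591 -36.5 149 -0.28
```

```text
now [591.3 -37.  149.7] [-3.141 -0.    -0.28 ] t 3.2 F [0.2 3.9 2.9] j [-0.12  0.44  1.46  0.    1.24  1.73]
tool delta [-0.5 -0.4  0.7] [-0. -0.  0.]
```

{"method": "drive_effector", "body": {
  "ticks": [
    [0,0,-3,0,0,0],
    [0,0,-9,0,0,0],
    [0,0,-18,0,0,0],
    [0,0,-28,0,0,0],
    [0,0,-36,0,0,0]
  ]
}}

```text
clock: 3.7
eef_pos: [591.4, -37.3, 186.7]
eef_rot: [-3.142, -0.001, -0.28]
wrist_force: [0.2, -0.1, -5.0]
finger_gap: 13.0
finger_force: 39.9
```

{"method": "drive_effector", "body": {
  "ticks": [
    [0,0,-3,0,0,0],
    [0,0,-4,0,0,0],
    [0,0,-4,0,0,0],
    [0,0,-4,0,0,0]
  ]
}}

```text
clock: 4.1
eef_pos: [591.1, -37.2, 189.1]
eef_rot: [3.141, 0.001, -0.28]
wrist_force: [-0.7, 0.4, -5.0]
finger_gap: 12.9
finger_force: 39.9
```

```bash
python3 d.py 574 267 188 -0.28
```

```text
now [591.1 -37.2 189.1] [ 3.141e+00  1.000e-03 -2.800e-01] t 4.1 F [-0.7  0.4 -5. ] j [-0.12  0.41  1.41 -0.    1.32  1.73]
tool delta [-100.5 -287.7    1.1] [0.    0.001 0.   ]
```

{"method": "drive_effector", "body": {
  "ticks": [
    [-2,-5,0,0,0,0],
    [-6,-18,0,0,0,0],
    [-13,-37,0,0,0,0],
    [-21,-60,0,0,0,0],
    [-29,-84,0,0,0,0]
  ]
}}

```text
clock: 4.6
eef_pos: [586.3, 53.3, 189.4]
eef_rot: [-3.141, 0.0, -0.28]
wrist_force: [0.1, 0.5, -5.0]
finger_gap: 13.0
finger_force: 39.9
```

{"method": "drive_effector", "body": {
  "ticks": [
    [-8,-24,0,0,0,0],
    [-16,-48,0,0,0,0],
    [-25,-71,0,0,0,0],
    [-33,-95,0,0,0,0],
    [-41,-119,0,0,0,0]
  ]
}}

```text
clock: 5.1
eef_pos: [579.5, 179.3, 189.4]
eef_rot: [-3.141, 0.0, -0.279]
wrist_force: [0.6, -0.1, -5.5]
finger_gap: 12.9
finger_force: 39.9
```

{"method": "drive_effector", "body": {
  "ticks": [
    [-8,-22,0,0,0,0],
    [-15,-42,0,0,0,0],
    [-21,-59,0,0,0,0],
    [-26,-73,0,0,0,0],
    [-29,-81,0,0,0,0]
  ]
}}

```text
clock: 5.6
eef_pos: [574.2, 264.5, 189.3]
eef_rot: [3.142, 0.0, -0.279]
wrist_force: [-0.9, 0.4, -5.5]
finger_gap: 12.9
finger_force: 39.9
```

{"method": "drive_effector", "body": {
  "ticks": [
    [-1,-2,0,0,0,0],
    [-1,-3,0,0,0,0],
    [-1,-3,0,0,0,0],
    [-1,-3,0,0,0,0],
    [-1,-3,0,0,0,0]
  ]
}}

```text
clock: 6.1
eef_pos: [574.6, 265.7, 189.6]
eef_rot: [-3.142, -0.0, -0.281]
wrist_force: [-0.2, -0.1, -5.3]
finger_gap: 12.9
finger_force: 39.9
```

```bash
python3 d.py 574 267 95 -0.28
python3 - <<'E'
from h import *
out=[]
for n,x in(("top",(240,350,150,260)),("side",(290,380,160,270))):
    p,d=grab(n);c=p[x[2]:x[3],x[0]:x[1],::-1];out.append(cv2.resize(c,None,fx=4,fy=4,interpolation=cv2.INTER_CUBIC))
cv2.imwrite("pics/mat.png",np.hstack(out))
E
```

```text
now [574.6 265.7 189.6] [-3.142 -0.    -0.281] t 6.1 F [-0.2 -0.1 -5.3] j [ 0.38  0.5   1.28 -0.    1.36  2.23]
tool delta [-0.9 -1.  94.6] [-0.    -0.    -0.001]
```

View pics/mat.png

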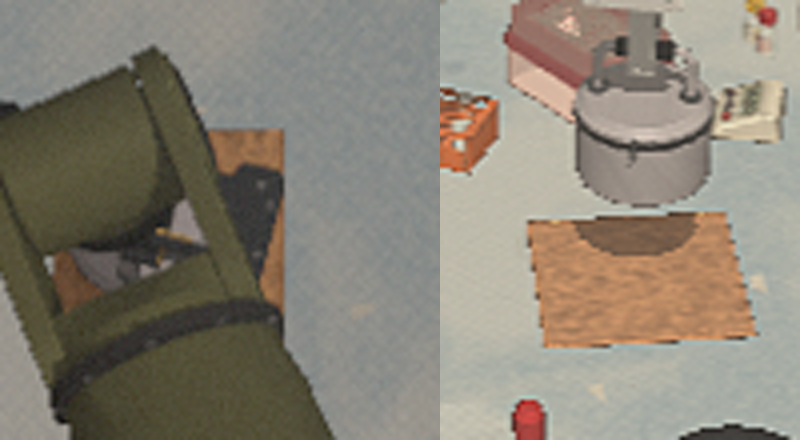

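The side view shows the pot hanging upright above the mat, with the racks well clear. I'll lower it.

{"method": "drive_effector", "body": {
  "ticks": [
    [0,0,8,0,0,0],
    [0,-1,28,0,0,0],
    [-1,-1,50,0,0,0],
    [-1,-1,70,0,0,0],
    [-1,-1,80,0,0,0]
  ]
}}

```text
clock: 6.7
eef_pos: [572.9, 267.1, 107.0]
eef_rot: [3.14, 0.002, -0.28]
wrist_force: [-0.2, 0.1, -6.3]
finger_gap: 13.4
finger_force: 39.9
```

{"method": "drive_effector", "body": {
  "ticks": [
    [0,0,3,0,0,0],
    [0,0,6,0,0,0],
    [0,0,8,0,0,0],
    [0,0,10,0,0,0],
    [0,0,11,0,0,0]
  ]
}}

```text
clock: 7.2
eef_pos: [573.9, 267.5, 98.7]
eef_rot: [-3.141, -0.0, -0.28]
wrist_force: [0.4, -0.2, -4.9]
finger_gap: 13.0
finger_force: 39.9
```

{"method": "drive_effector", "body": {
  "ticks": [
    [0,0,1,0,0,0],
    [0,0,2,0,0,0],
    [0,0,3,0,0,0],
    [0,0,3,0,0,0]
  ]
}}

```text
clock: 7.6
eef_pos: [573.7, 267.4, 95.3]
eef_rot: [3.141, 0.0, -0.28]
wrist_force: [0.3, 0.3, -5.2]
finger_gap: 12.9
finger_force: 39.9
```

```bash
python3 d.py 574 267 95 -0.28
```

```text
now [573.7 267.4  95.3] [ 3.141  0.    -0.28 ] t 7.6 F [ 0.3  0.3 -5.2] j [ 0.38  0.58  1.38 -0.    1.18  2.23]
tool delta [0.4 0.3 0.3] [0. 0. 0.]
```

{"method": "drive_effector", "body": {
  "ticks": [
    [0,0,0.5,0,0,0],
    [0,0,1,0,0,0],
    [0,0,1.5,0,0,0],
    [0,0,1.5,0,0,0]
  ]
}}

```text
clock: 8.0
eef_pos: [574.1, 267.8, 94.7]
eef_rot: [-3.14, -0.001, -0.28]
wrist_force: [0.7, 2.7, 0.9]
finger_gap: 13.2
finger_force: 39.9
```

{"method": "drive_effector", "body": {
  "ticks": [
    [0,0,0,0,0,0],
    [0,0,0,0,0,0]
  ]
}}

```text
clock: 8.2
eef_pos: [574.1, 267.8, 94.7]
eef_rot: [-3.14, -0.001, -0.28]
wrist_force: [-0.4, 3.3, 3.8]
finger_gap: 12.8
finger_force: 39.9
```

{"method": "drive_effector", "body": {
  "ticks": [
    [0,0,0,0,0,0],
    [0,0,0,0,0,0],
    [0,0,0,0,0,0],
    [0,0,0,0,0,0],
    [0,0,0,0,0,0]
  ],
  "finger_gap": 50,
  "squeeze": 10
}}

```text
clock: 8.7
eef_pos: [573.7, 267.3, 93.9]
eef_rot: [3.141, 0.0, -0.28]
wrist_force: [-0.7, -1.0, 0.5]
finger_gap: 48.8
finger_force: 0.0
```

{"method": "drive_effector", "body": {
  "ticks": [
    [0,0,-3,0,0,0],
    [0,0,-12,0,0,0],
    [0,0,-30,0,0,0],
    [0,0,-55,0,0,0],
    [0,0,-80,0,0,0]
  ]
}}

```text
clock: 9.2
eef_pos: [573.7, 267.4, 175.6]
eef_rot: [-3.141, -0.0, -0.28]
wrist_force: [0.1, -0.2, 0.1]
finger_gap: 50.0
finger_force: 0.0
```

{"method": "drive_effector", "body": {
  "ticks": [
    [0,0,-10,0,0,0],
    [0,0,-15,0,0,0],
    [0,0,-15,0,0,0]
  ]
}}

```text
clock: 9.5
eef_pos: [573.7, 267.4, 188.9]
eef_rot: [-3.142, -0.0, -0.28]
wrist_force: [0.1, -0.3, 0.0]
finger_gap: 50.0
finger_force: 0.0
```

```bash
python3 d.py 462.5 24.5 150 0.2
```

```text
now [573.7 267.4 188.9] [-3.142 -0.    -0.28 ] t 9.5 F [ 0.1 -0.3  0. ] j [ 0.38  0.5   1.28 -0.    1.36  2.23]
tool delta [-39.8 264.2  38.9] [-0.   -0.   -0.48]
```

{"method": "drive_effector", "body": {
  "ticks": [
    [-3,20,0,0,0,0],
    [-10,65,0,0,0,-0.04],
    [-17,113,0,0,0,-0.08],
    [-24,161,5,0,0,-0.12],
    [-31,207,15,0,0,-0.165]
  ]
}}

```text
clock: 10.0
eef_pos: [485.4, 75.5, 173.1]
eef_rot: [3.141, 0.001, -0.113]
wrist_force: [0.8, -0.6, 0.6]
finger_gap: 50.3
finger_force: 0.0
```

```bash
python3 d.py 462.5 24.5 150 -0.115
```

```text
now [485.4  75.5 173.1] [ 3.141e+00  1.000e-03 -1.130e-01] t 10.0 F [ 0.8 -0.6  0.6] j [ 0.08  0.2   1.72 -0.    1.22  1.76]
tool delta [-17.   53.3  23.1] [0.    0.001 0.002]
```

{"method": "drive_effector", "body": {
  "ticks": [
    [-6,20,8,0,0,0],
    [-12,38,16,0,0,0],
    [-16,50,22,0,0,0],
    [-17,53,23,0,0,0],
    [-17,53,23,0,0,0]
  ],
  "finger_gap": 60
}}

```text
clock: 10.5
eef_pos: [463.8, 26.4, 150.7]
eef_rot: [-3.142, 0.001, -0.115]
wrist_force: [0.9, 0.4, 0.1]
finger_gap: 60.1
finger_force: 0.0
```

```bash
python3 d.py 462.5 24.5 46 -0.115
python3 - <<'E'
from h import *
out=[]
for n,x in(("top",(240,420,165,275)),("side",(290,380,180,290))):
    p,d=grab(n);c=p[x[2]:x[3],x[0]:x[1],::-1];out.append(cv2.resize(c,None,fx=2.95,fy=2.95,interpolation=cv2.INTER_CUBIC))
h=min(o.shape[0] for o in out)
cv2.imwrite("pics/lev.png",np.hstack([o[:h] for o in out]))
E
```

```text
now [463.8  26.4 150.7] [-3.142e+00  1.000e-03 -1.150e-01] t 10.5 F [0.9 0.4 0.1] j [-0.02  0.17  1.82  0.    1.16  1.66]
tool delta [ -1.    2.1 104.7] [-0.     0.001 -0.   ]
```

View pics/lev.png

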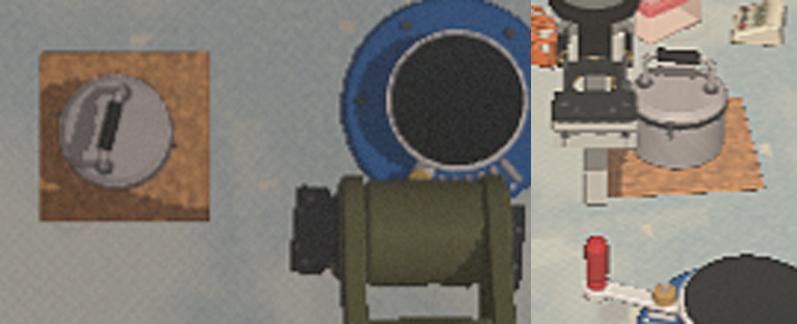

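The pot stands centred and upright on the mat (lid at about (279,209)), the stage is empty, and the lever is still at rest under the fingers. I'll descend and pinch the grip.

{"method": "drive_effector", "body": {
  "ticks": [
    [0,0,12,0,0,0],
    [0,1,40,0,0,0],
    [-1,1,70,0,0,0],
    [-1,1,92,0,0,0],
    [-1,1,104,0,0,0]
  ]
}}

```text
clock: 11.1
eef_pos: [461.8, 25.9, 44.7]
eef_rot: [3.141, 0.003, -0.114]
wrist_force: [0.0, 0.5, 0.4]
finger_gap: 60.1
finger_force: 0.0
```

{"method": "drive_effector", "body": {
  "ticks": [
    [0,0,0,0,0,0],
    [0,0,0,0,0,0],
    [0,0,0,0,0,0],
    [0,0,0,0,0,0],
    [0,0,0,0,0,0]
  ],
  "finger_gap": 0,
  "squeeze": 20
}}

```text
clock: 11.6
eef_pos: [463.0, 25.3, 47.5]
eef_rot: [3.141, -0.001, -0.115]
wrist_force: [-1.6, -22.5, 1.0]
finger_gap: 23.5
finger_force: 11.3
```

{"method": "drive_effector", "body": {
  "ticks": [
    [0,0,0,0,0,0],
    [0,0,0,0,0,0],
    [0,0,0,0,0,0]
  ]
}}

```text
clock: 11.9
eef_pos: [462.9, 24.2, 47.5]
eef_rot: [3.14, -0.001, -0.115]
wrist_force: [-2.3, -13.4, 2.7]
finger_gap: 21.3
finger_force: 20.0
```

```bash
python3 d.py 462.5 24.5 46 -0.115
```

```text
now [462.9  24.2  47.5] [ 3.14e+00 -1.00e-03 -1.15e-01] t 11.9 F [ -2.3 -13.4   2.7] j [-0.03  0.32  1.91 -0.    0.91  1.66]
tool delta [-0.4 -0.3  1.5] [ 0.002 -0.001  0.   ]
```

```bash
cat > a.py <<'E'
from h import *
s=manip.read_state();v=s["eef_pos"][:2]-np.array([592.6,-39.7]);p=np.arctan2(v[1],v[0])%(2*np.pi)
print("r",np.hypot(*v).round(1),"lever~",round(p-2.684,3),"F",s["wrist_force"].round(1),"grip",s["finger_force"],s["clock"])
E
```

{"method": "drive_effector", "body": {
  "ticks": [
    [-1.6,5.8,0,0,0,0],
    [-3.1,10.7,0,0,0,0],
    [-4.3,15.5,0,0,0,0],
    [-5.4,20.5,0,0,0,0],
    [-6.4,25.5,0,0,0,0]
  ],
  "finger_gap": 0,
  "squeeze": 25
}}

```text
clock: 12.4
eef_pos: [453.8, 0.6, 47.5]
eef_rot: [-3.141, -0.002, -0.115]
wrist_force: [3.5, 3.3, 6.0]
finger_gap: 21.5
finger_force: 25.0
```

```bash
python3 a.py
```

```text
r 144.5 lever~ 0.175 F [3.5 3.3 6. ] grip 25.002291521814186 12.4
```

{"method": "drive_effector", "body": {
  "ticks": [
    [-0.8,5,0,0,0,0],
    [-1.4,10,0,0,0,0],
    [-1.8,15,0,0,0,0],
    [-2,20,0,0,0,0],
    [-2,25.2,0,0,0,0]
  ]
}}

```text
clock: 12.9
eef_pos: [449.0, -24.3, 47.5]
eef_rot: [-3.141, -0.002, -0.115]
wrist_force: [3.1, 4.2, 5.4]
finger_gap: 21.0
finger_force: 25.0
```

```bash
python3 a.py
```

```text
r 144.4 lever~ 0.351 F [3.1 4.2 5.4] grip 25.002331318391953 12.9
```

{"method": "drive_effector", "body": {
  "ticks": [
    [0.1,5,0,0,0,0],
    [0.4,10.1,0,0,0,0],
    [0.9,15.1,0,0,0,0],
    [1.6,20.2,0,0,0,0],
    [2.4,25.2,0,0,0,0]
  ]
}}

```text
clock: 13.4
eef_pos: [448.5, -49.5, 47.4]
eef_rot: [-3.141, -0.001, -0.115]
wrist_force: [3.9, 4.3, 4.7]
finger_gap: 21.3
finger_force: 25.0
```

```bash
python3 a.py
```

```text
r 144.5 lever~ 0.526 F [3.9 4.3 4.7] grip 25.00245385308517 13.4
```

{"method": "drive_effector", "body": {
  "ticks": [
    [1,5,0,0,0,0],
    [2.2,9.9,0,0,0,0],
    [3.6,14.8,0,0,0,0],
    [5.1,19.6,0,0,0,0],
    [6.2,23,0,0,0,0]
  ]
}}

```text
clock: 13.9
eef_pos: [452.0, -73.1, 47.4]
eef_rot: [-3.141, -0.001, -0.115]
wrist_force: [4.7, 3.5, 5.7]
finger_gap: 21.7
finger_force: 25.0
```

```bash
python3 a.py
```

```text
r 144.5 lever~ 0.691 F [4.7 3.5 5.7] grip 25.001098513312172 13.9
```

{"method": "drive_effector", "body": {
  "ticks": [
    [0.3,0.7,0,0,0,0],
    [0.5,1.2,0,0,0,0],
    [0.5,1.2,0,0,0,0],
    [0.5,1.2,0,0,0,0]
  ]
}}

```text
clock: 14.3
eef_pos: [452.4, -74.2, 47.5]
eef_rot: [-3.141, -0.001, -0.115]
wrist_force: [2.2, 3.6, 5.8]
finger_gap: 21.2
finger_force: 25.0
```

```bash
python3 a.py
```

```text
r 144.4 lever~ 0.699 F [2.2 3.6 5.8] grip 25.00103137252154 14.3
```

{"method": "drive_effector", "body": {
  "ticks": [
    [0,0,0,0,0,0],
    [0,0,0,0,0,0],
    [0,0,0,0,0,0],
    [0,0,0,0,0,0],
    [0,0,0,0,0,0]
  ]
}}

```text
clock: 14.8
eef_pos: [452.4, -74.2, 47.5]
eef_rot: [-3.141, -0.002, -0.115]
wrist_force: [3.5, 3.4, 7.0]
finger_gap: 21.7
finger_force: 25.0
```

```bash
python3 a.py
python3 - <<'E'
from h import *
p,d=grab("side");cv2.imwrite("pics/end.png",cv2.resize(p[190:340,270:420,::-1],None,fx=4,fy=4,interpolation=cv2.INTER_CUBIC))
E
```

```text
r 144.4 lever~ 0.699 F [3.5 3.4 7. ] grip 25.001002702047117 14.8
```

View pics/end.png

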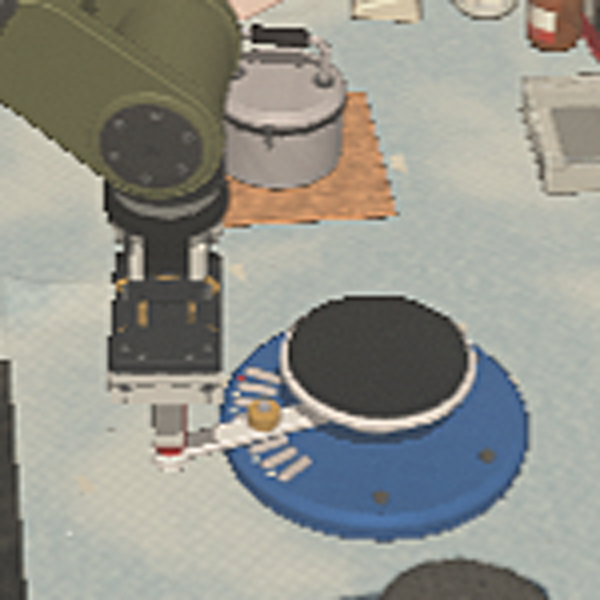

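The picture shows the pot upright on the mat and the fingers holding the red grip. The chord from rest is 99 mm, which works out to 0.70 rad, so the lever is at the fourth click.

```bash
python3 -c "
from cell import manip
print(manip.sign_off())"
```

```text
the job is handed in; nothing more can be done
None
```

The job is handed in, though no verdict came back: the pot stands upright and centred on the cork mat, and the gripper is still holding the lever at the fourth click (about 0.70 rad by measurement).

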